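# Sweep the loose nuts off the assembly board into the red tray

### The arm

A 6-joint arm with a two-finger parallel gripper is mounted at the origin on the work surface. World frame = base frame: x ahead of the robot, y to its left, z up, the work surface at z = 0. Lengths are in mm, angles in rad, forces in N, time in s.
With the tool pointing down it reaches from about 300 to 775 mm from the base axis. Payload 14.6 kg.
Tool frame: the origin (TCP) lies midway between the tips of the shut fingers; the grasp point (between the pads) lies 19 mm behind it (manip.grasp_offset is the distance from the TCP to the grasp point, in mm); z points along the fingers, y is the line along which they close (so a half turn about z gives the same grasp; the last joint's range is limited). The gripper opens to 94 mm and grips with 3 to 60 N. Pads are 16 mm wide; open, the fingers measure 119 mm over their backs; the gripper's body (75 mm by 177 mm) begins 78 mm behind the grasp point.
Start: joints at [1.145, 0.3, 1.521, -0, 1.321, -0.067], TCP at [193.13, 514.966, 205.446] pointing down, gripper open.
Joint ranges: [-3.03, 3.03], [-0.79, 2.21], [0.23, 2.52], [-1.04, 4.18], [0, 3.07], [-2.55, 2.55]. Speed limits (rad/s): [2.22, 2.22, 2.57, 3.14, 3.14, 3.14].

### API

Orientations are given as [roll, pitch, yaw] about the fixed x, y, z axes, in that order (R = Rz(yaw) Ry(pitch) Rx(roll)).
In Python, from cell import manip, viewer gives the robot as it stands. The module is installed in compiled form; this text tells all that it offers.
- The arm moves only by the tool move_arm, never from a script. Its argument "moves" is a list of rows, each a list of 4 numbers: the shift along the tool's x, y, z in m, then the turn about the tool's z in rad. A call has 1 to 12 rows; each row is the pose to reach, as a shift and turn from the pose commanded when the call began, along the tool's axes at that moment; what a row does not reach only later rows make up. A row lasts 1/10 s, in which the tool goes at most 50 mm and 8.59 degrees, less where a joint would pass 70% of its speed; a pose out of reach is approached as far as the arm can. A call with a gripper value outside its range is refused whole. "jaw" is the finger opening in m, from 0 to 0.094, set as the call begins (left out, the last holds). The fingers move at their own pace and stop on an object; "squeeze" is the grip in N (left out, the last holds). Time passes only in rows, so rows that repeat a pose let the fingers close. It gives the time, the measured TCP pose, the force, the opening and the grip force at its end, in the units of the state.
- manip.read_state(): the state, without advancing time (a new reading comes with each control period).
- viewer.camera(name): name is "side" or "top" or "wrist"; returns a dict with "frame" (384x512x3 uint8, blue, green, red), "z_map" (384x512 float32, mm along the optical axis (not along the pixel's ray), 0 where there is no reading), "fx", "fy", "cx", "cy" (pixels), "D" ([k1, k2, p1, p2, k3] as OpenCV has them; the pictures are not rectified), "origin" and "orientation" of the camera in the world. Camera axes: x right, y down, z forward; pixel columns grow to the right and rows downward; lengths in mm; the calibration is good to about 2 mm. A picture is of the moment at which its call begins.
- manip.sign_off(): hands the job in; it is judged then, once.
The state is a dict: "clock": time; "joints": joint angles; "qd": joint speeds; "effort": joint torques, N m; "eef_pos": TCP position; "eef_rot": TCP orientation; "wrist_force": force on the tool from outside, world axes, zero at the start; "moment": the same for the moment, N m; "finger_gap": finger opening in mm; "finger_force": force on a finger pad.
Only numpy, scipy, OpenCV 4.12 (cv2) and the standard library are available. Lean on these libraries where they do the work, as an engineer would, in place of code of your own. Each camera call takes 0.05 s, during which the arm holds its last target. There are 200 camera calls.

### The job

Sweep the three loose steel nuts across the black board with your fingers and over its edge, so that all three drop into the red tray; push them, do not pick them up. Leave the brass bushing standing where it is on the board, and do not disturb the jar or the wrench.

Things in the scene. Friction and masses are not known exactly. Their poses are not given: they have to be found in the camera images.
- board: fixed black rubber-topped assembly board, 230 mm (its x) by 240 mm (its y) by 40 mm high, standing on the bench; no rim. Origin at the centre of its underside, z up. A tray stands along each y edge (y = +-120 mm); which one is red changes. The nuts and the bushing stand in separate lanes along the board's y, about 56 mm apart.
- red_tray: the red tray, empty: open-topped fixed sheet-steel tray, outside 230 (x) x 120 (y) x 34 mm high, walls and floor 3 mm. A long wall stands 2 mm from the board's edge, its rim 6 mm below the board's top. Origin at the centre of its underside, axes as the board's. Its centre is 182 mm from the board's centre, along the board's +y or -y.
- blue_tray: the blue tray, with a few small finished brass bushings fixed in it, on the other side of the board; not for the nuts: open-topped fixed sheet-steel tray, outside 230 (x) x 120 (y) x 34 mm high, walls and floor 3 mm. A long wall stands 2 mm from the board's edge, its rim 6 mm below the board's top. Origin at the centre of its underside, axes as the board's.
- nut0: one of three alike loose steel hex nuts lying flat on the black board: 30 mm across flats, 35 mm across corners, 16 mm high, 19 mm hole through it, about 65 g. Origin at its middle, 8 mm above what it lies on; z along the hole.
- nut1: one of three alike loose steel hex nuts lying flat on the black board: 30 mm across flats, 35 mm across corners, 16 mm high, 19 mm hole through it, about 65 g. Origin at its middle, 8 mm above what it lies on; z along the hole.
- nut2: one of three alike loose steel hex nuts lying flat on the black board: 30 mm across flats, 35 mm across corners, 16 mm high, 19 mm hole through it, about 65 g. Origin at its middle, 8 mm above what it lies on; z along the hole.
- bushing: loose flanged brass bushing standing upright on the board among the nuts: body 30 mm diameter, flange on top 36 mm diameter, 32 mm high in all, 160 g. Origin at the centre of its underside. To be left where it stands.
- jar: loose closed jar with a yellow cap, 56 mm diameter, 70 mm high, standing on the bench beyond the board. Origin at the centre of its underside. To be left alone.
- wrench: loose steel wrench 180 mm long lying on the bench beyond the board, roughly crosswise to the robot (along y). Origin on its underside near the middle, x along its length. To be left alone.
Not all that is in view belongs to the job. What is shaped like the nut0 but blue is not meant.

How it is judged:
By the outcome, as a careful person would: the job done as asked, in the order asked, and still so for the second after the job is handed in, with the robot touching nothing.
It also fails if it takes over 58 s, if anything falls off the work surface, if the arm or the gripper's body presses on something with over 40 N, if the wrist force passes 120 N, or if a joint passes its speed limit or range.

## Working session

There is one attempt and no reset: what is moved stays moved. The work goes in short steps, Python scripts to look and compute and a tool call to move; the robot and the scene stay as the last step left them, time stands still between calls to the robot, and variables do not carry over. Pictures are saved under pics/ and viewed, at most 10 in all, crops included, and the job is handed in when it is done.

Besides the shell and the picture viewer there is one more tool, called after ">>>" by a JSON object that holds its "name" and its "arguments". move_arm: Moves the arm, as the interface text tells. Its arguments: {"type":"object","properties":{"moves":{"type":"array"},"jaw":{"type":"number"},"squeeze":{"type":"number"}},"required":["moves"]}

```bash
mkdir -p pics; cat > h.py <<'E'
import numpy as np, cv2, pickle
from scipy.spatial.transform import Rotation as R
def rot(o):
    o=np.array(o,float)
    return o if o.shape==(3,3) else (R.from_quat(o) if o.size==4 else R.from_euler('xyz',o)).as_matrix()
def world(c,u,v,z=None):
    """pixel -> world: at plane height z, or from z_map if z None"""
    K=np.array([[c['fx'],0,c['cx']],[0,c['fy'],c['cy']],[0,0,1]])
    p=cv2.undistortPoints(np.array([[[u,v]]],float),K,np.array(c['D']))[0,0]
    d=rot(c['orientation'])@np.array([p[0],p[1],1]); o=np.array(c['origin'])
    return o+d*(float(c['z_map'][int(v),int(u)]) if z is None else (z-o[2])/d[2])
E
python3 - <<'E'
from cell import manip,viewer
import cv2,pickle
for n in('top','side'):
    c=viewer.camera(n);pickle.dump(c,open(n+'.pkl','wb'));print(n,c['origin'],c['orientation'],c['fx'])
    f=c['frame']; cv2.imwrite(f'pics/{n}0.png',cv2.resize(f,(800,600),interpolation=cv2.INTER_CUBIC))
print(manip.read_state())
E
```

```text
top [499.27773823   3.53552791 996.13574945] [-3.04979185  0.03691319 -1.59600157] 442.0291210770418
side [ 301.61986717 -482.90357984  646.24413673] [-2.36626521 -0.0136551  -0.52726918] 416.4985452278266
{'clock': 0.1, 'joints': array([ 1.14542243e+00,  3.00368755e-01,  1.52151420e+00, -1.28890153e-06,
        1.32068945e+00, -6.66181224e-02]), 'qd': array([ 7.93907778e-04, -2.25651598e-03, -4.76287160e-04,  3.47592289e-05,
        2.03484636e-04, -5.13231723e-04]), 'effort': array([-3.48284966e-04, -5.32633996e+01, -3.53287590e+01,  7.09152175e-02,
        2.34298676e-02, -8.88097770e-05]), 'eef_pos': array([193.02726441, 514.76879405, 204.97075759]), 'eef_rot': array([-3.14061499e+00, -6.39756325e-05,  2.78283717e+00]), 'wrist_force': array([-0.03069114,  0.04164847, -0.45810914]), 'moment': array([-0.00900976,  0.01348088,  0.02988184]), 'finger_force': 0.0, 'finger_gap': 93.80869643562573}
```

View pics/top0.png

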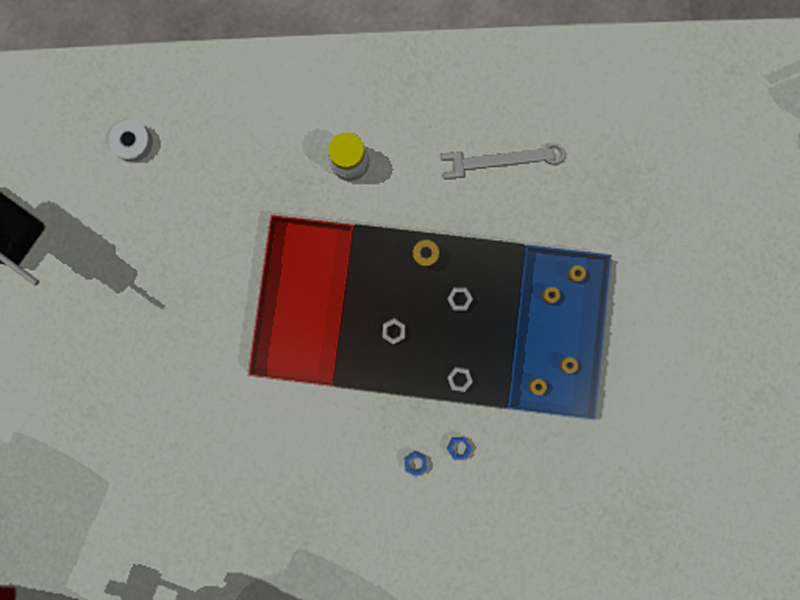

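View pics/side0.png

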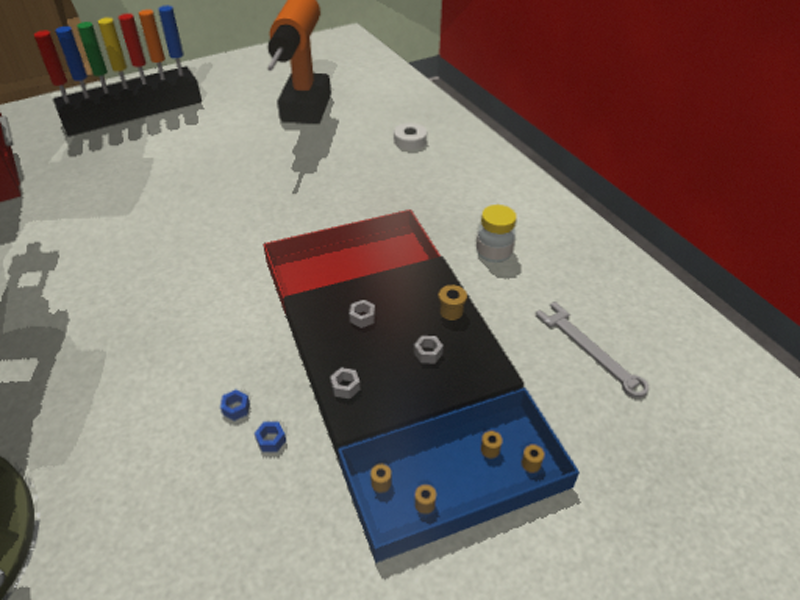

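The top view (800×600) shows the red tray on the left (+y). The nuts are at (460,299), (394,331) and (460,379), the bushing at (426,253), and the board corners at (353,225), (525,244), (509,408) and (333,385). In the side view the nuts are at (428,349), (362,313) and (345,382), and the bushing at (452,295).

```bash
python3 - <<'E'
from h import *
np.set_printoptions(precision=1,suppress=True)
t=pickle.load(open('top.pkl','rb'));s=pickle.load(open('side.pkl','rb'));k=.64
def tri(a,b):
    o1=np.array(t['origin']);o2=np.array(s['origin'])
    d1=world(t,*a,0)-o1;d2=world(s,*b,0)-o2
    m=np.linalg.lstsq(np.c_[d1,-d2],o2-o1,rcond=None)[0]
    p,q=o1+m[0]*d1,o2+m[1]*d2
    return (p+q)/2,np.linalg.norm(p-q)
for n,a,b in [('A',(460,299),(428,347)),('B',(394,331),(362,311)),('C',(460,379),(345,380)),('bush',(426,253),(452,294)),
 ('c1',(353,225),(440,257)),('c2',(525,244),(522,387)),('c3',(509,408),(337,446)),('c4',(333,385),(286,296))]:
    a=np.array(a)*k;b=np.array(b)*k
    print(n,*tri(a,b),'top z56/72/40',world(t,*a,{'A':56,'B':56,'C':56,'bush':72}.get(n,40)),'side',world(s,*b,{'A':56,'B':56,'C':56,'bush':72}.get(n,40)),'depth',world(t,*(a+[5,0] if n in'ABC' else a)))
c=[world(t,*(np.array(a)*k),40)[:2] for a in((353,225),(525,244),(509,408),(333,385))]
print(np.mean(c,0),[np.linalg.norm(c[i]-c[i-3]) for i in range(4)],np.arctan2(*(c[0]-c[1]))*-1,np.arctan2(*(c[3]-c[2]))*-1)
# side-view z of board via depth
for n,p in [('board',(430,300)),('red',(300,300)),('jar',(347,150))]: print(n,world(t,*(np.array(p)*k)))
E
```

```text
A [584.5 -59.9  51.7] 0.5294485395162069 top z56/72/40 [583.9 -59.4  56. ] side [582.8 -63.   56. ] depth [583.7 -70.2  54.8]
B [543.1  31.7  52.1] 0.3387973141708084 top z56/72/40 [542.7  31.7  56. ] side [541.7  28.3  56. ] depth [542.5  21.1  54.4]
C [475.7 -56.1  52.7] 0.4923146251749712 top z56/72/40 [475.6 -55.8  56. ] side [475.  -58.5  56. ] depth [475.3 -66.3  55.8]
bush [646.4 -14.9  72.2] 0.593862017803579 top z56/72/40 [646.1 -14.8  72. ] side [646.8 -14.8  72. ] depth [646.2 -14.8  71.4]
c1 [695.2  86.6  34.3] 0.4061174649615246 top z56/72/40 [694.3  86.1  40. ] side [691.4  81.4  40. ] depth [694.9  86.3  36.7]
c2 [ 659.7 -154.1   32.1] 2.993087975343887 top z56/72/40 [ 659.7 -153.6   40. ] side [ 653.7 -157.7   40. ] depth [ 666.  -159.8    2.2]
c3 [ 433.4 -122.1   38.9] 1.239918112459801 top z56/72/40 [ 434.1 -122.2   40. ] side [ 432.6 -122.6   40. ] depth [ 433.8 -122.7   35.9]
c4 [472.7 117.9  38.2] 3.3477330818546216 top z56/72/40 [471.2 118.3  40. ] side [473.7 115.5  40. ] depth [471.2 118.2  40.8]
[564.8 -17.9] [np.float64(242.10732683070424), np.float64(227.79763909175665), np.float64(243.33869737211768), np.float64(225.4049155713945)] -0.14327780584198835 -0.15309853632333523
board [584.9 -18.9  43. ]
red [593.9 168.8   2.2]
jar [792.8  89.5  72.4]
```

>>> {"name": "move_arm", "arguments": {"moves": [[-0.505, -0.366, 0, 1.36], [-0.505, -0.366, 0, 1.36], [-0.505, -0.366, 0, 1.36], [-0.505, -0.366, 0, 1.36], [-0.505, -0.366, 0, 1.36], [-0.505, -0.366, 0, 1.36], [-0.505, -0.366, 0, 1.36], [-0.505, -0.366, 0, 1.36], [-0.505, -0.366, 0, 1.36], [-0.505, -0.366, 0, 1.36], [-0.505, -0.366, 0, 1.36], [-0.505, -0.366, 0, 1.36]], "jaw": 0.01}}

```text
clock: 1.3
eef_pos: [525.1, 12.6, 205.3]
eef_rot: [-3.141, -0.0, 1.423]
wrist_force: [1.1, 0.4, 0.1]
finger_gap: 10.2
finger_force: 0.0
```

>>> {"name": "move_arm", "arguments": {"moves": [[-0.016, 0.015, 0.03, 0], [-0.016, 0.015, 0.06, 0], [-0.016, 0.015, 0.095, 0], [-0.016, 0.015, 0.095, 0], [-0.016, 0.015, 0.095, 0]]}}

```text
clock: 1.8
eef_pos: [536.9, -3.3, 111.1]
eef_rot: [-3.141, 0.0, 1.423]
wrist_force: [0.3, 1.5, 0.4]
finger_gap: 10.1
finger_force: 0.0
```

```bash
python3 - <<'E'
from cell import manip,viewer
import cv2
c=viewer.camera('wrist');cv2.imwrite('pics/w1.png',c['frame'])
s=manip.read_state();print(s['eef_pos'],s['eef_rot'])
E
```

```text
[537.48212056  -3.24287793 112.04274813] [ 3.14007803e+00 -1.26217866e-04  1.42305193e+00]
```

View pics/w1.png

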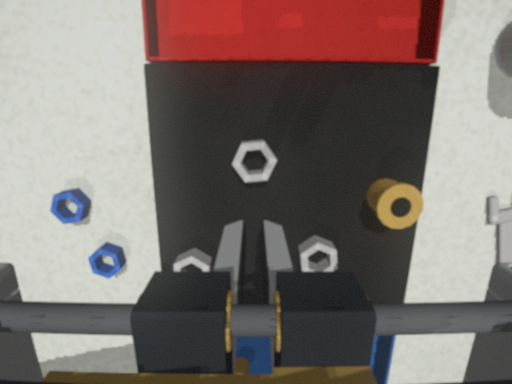

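The wrist view shows the fingers centred (column 254) behind nut B at (254,161). The board edges are parallel to the image columns, so the alignment is good. Next I lower the arm and sweep.

>>> {"name": "move_arm", "arguments": {"moves": [[0, 0, 0.025, 0], [0, 0, 0.05, 0], [0, 0, 0.0655, 0], [0, 0, 0.0655, 0], [0, 0, 0.0655, 0]]}}

```text
clock: 2.35
eef_pos: [537.8, -3.3, 46.8]
eef_rot: [3.139, -0.0, 1.423]
wrist_force: [0.1, 0.0, 0.8]
finger_gap: 10.2
finger_force: 0.0
```

>>> {"name": "move_arm", "arguments": {"moves": [[0.006, 0, 0, 0], [0.012, 0, 0, 0], [0.02, 0, 0, 0], [0.03, 0, 0, 0], [0.04, 0, 0, 0], [0.05, 0, 0, 0], [0.06, 0, 0, 0], [0.07, 0, 0, 0], [0.08, 0, 0, 0], [0.09, 0, 0, 0], [0.1, 0, 0, 0], [0.11, 0, 0, 0]]}}

```text
clock: 3.55
eef_pos: [553.1, 106.4, 44.9]
eef_rot: [-3.141, -0.0, 1.423]
wrist_force: [0.3, 0.0, -0.1]
finger_gap: 10.1
finger_force: 0.0
```

>>> {"name": "move_arm", "arguments": {"moves": [[0.01, 0, 0, 0], [0.02, 0, 0, 0], [0.03, 0, 0, 0], [0.03, 0, 0, 0], [0.03, 0, 0, 0]]}}

```text
clock: 4.05
eef_pos: [557.5, 135.2, 44.9]
eef_rot: [-3.142, 0.0, 1.423]
wrist_force: [0.6, -0.1, -0.6]
finger_gap: 10.0
finger_force: 0.0
```

```bash
python3 - <<'E'
from cell import manip,viewer
import cv2,numpy as np
c=viewer.camera('wrist');d=viewer.camera('side');cv2.imwrite('pics/w2.png',cv2.resize(np.vstack([c['frame'],d['frame']]),(400,600),interpolation=cv2.INTER_AREA))
s=manip.read_state();print(s['eef_pos'],s['eef_rot'])
E
```

```text
[557.43436613 134.7851396   44.89578199] [-3.14141319e+00  1.16450438e-04  1.42248707e+00]
```

View pics/w2.png

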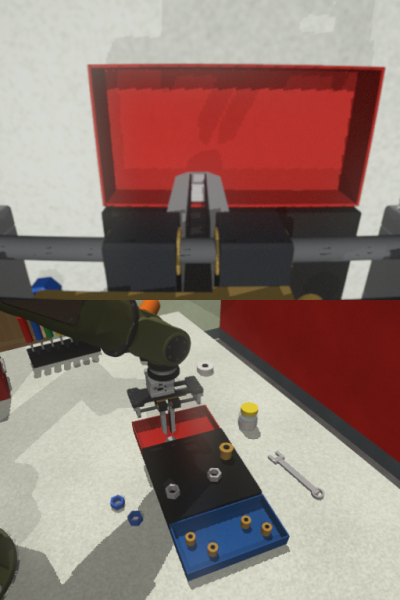

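Nut B is off the board and in the tray: it shows under the fingertips at (197,190) in the wrist view. Next is nut A.

>>> {"name": "move_arm", "arguments": {"moves": [[0, 0, -0.03, 0], [0, 0, -0.065, 0], [-0.04, 0.01, -0.065, 0], [-0.08, 0.02, -0.065, 0], [-0.12, 0.03, -0.065, 0], [-0.16, 0.04, -0.065, 0], [-0.2, 0.05, -0.065, 0], [-0.228, 0.055, -0.065, 0], [-0.228, 0.055, -0.065, 0], [-0.228, 0.055, -0.065, 0]]}}

```text
clock: 5.15
eef_pos: [578.0, -98.9, 109.8]
eef_rot: [-3.141, -0.0, 1.421]
wrist_force: [-0.5, 0.2, -0.2]
finger_gap: 10.2
finger_force: 0.0
```

```bash
python3 - <<'E'
from cell import manip,viewer
import cv2,numpy as np
c=viewer.camera('wrist');d=viewer.camera('top');cv2.imwrite('pics/w3.png',cv2.resize(np.vstack([c['frame'],d['frame']]),(400,600),interpolation=cv2.INTER_AREA))
s=manip.read_state();print(s['eef_pos'],s['eef_rot'])
E
```

```text
[578.2016483  -97.72026604 109.9775654 ] [-3.14151765e+00 -1.09139051e-04  1.42333563e+00]
```

View pics/w3.png

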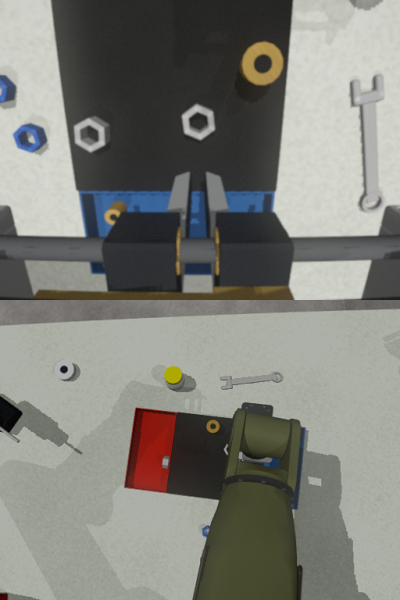

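Nut A (198,122) lies straight ahead of the fingers (column 198). Nut B is in the red tray by the board-side wall at (166,463) in the top view.

>>> {"name": "move_arm", "arguments": {"moves": [[0, 0, 0.025, 0], [0, 0, 0.05, 0], [0, 0, 0.0645, 0], [0, 0, 0.0645, 0], [0.006, 0, 0.0645, 0], [0.012, 0, 0.0645, 0], [0.02, 0, 0.0645, 0], [0.03, 0, 0.0645, 0], [0.04, 0, 0.0645, 0], [0.05, 0, 0.0645, 0], [0.06, 0, 0.0645, 0], [0.07, 0, 0.0645, 0]]}}

```text
clock: 6.45
eef_pos: [588.7, -28.4, 45.5]
eef_rot: [3.142, 0.0, 1.423]
wrist_force: [-0.1, -0.9, 1.0]
finger_gap: 10.3
finger_force: 0.6
```

>>> {"name": "move_arm", "arguments": {"moves": [[0.01, 0, 0, 0], [0.02, 0, 0, 0], [0.03, 0, 0, 0], [0.04, 0, 0, 0], [0.05, 0, 0, 0], [0.06, 0, 0, 0], [0.07, 0, 0, 0], [0.08, 0, 0, 0], [0.09, 0, 0, 0], [0.1, 0, 0, 0], [0.11, 0, 0, 0], [0.12, 0, 0, 0]]}}

```text
clock: 7.65
eef_pos: [606.4, 90.3, 45.4]
eef_rot: [-3.141, -0.0, 1.423]
wrist_force: [-0.3, -1.1, 0.0]
finger_gap: 10.1
finger_force: 0.0
```

>>> {"name": "move_arm", "arguments": {"moves": [[0.01, 0, 0, 0], [0.02, 0, 0, 0], [0.03, 0, 0, 0], [0.04, 0, 0, 0], [0.045, 0, 0, 0], [0.045, 0, 0, 0], [0.045, 0, -0.03, 0], [0.045, 0, -0.065, 0], [0.045, 0, -0.065, 0], [0.045, 0, -0.065, 0]]}}

```text
clock: 8.65
eef_pos: [613.1, 133.6, 110.9]
eef_rot: [3.141, -0.0, 1.422]
wrist_force: [-0.2, -0.2, 0.1]
finger_gap: 10.3
finger_force: 0.0
```

```bash
python3 - <<'E'
from cell import manip,viewer
import cv2,numpy as np
c=viewer.camera('wrist');d=viewer.camera('top');cv2.imwrite('pics/w4.png',cv2.resize(np.vstack([c['frame'],d['frame']]),(400,600),interpolation=cv2.INTER_AREA))
s=manip.read_state();print(s['eef_pos'],s['eef_rot'])
E
```

```text
[612.39734372 133.60526775 109.26168714] [-3.13992246e+00  5.67557822e-04  1.42249215e+00]
```

View pics/w4.png

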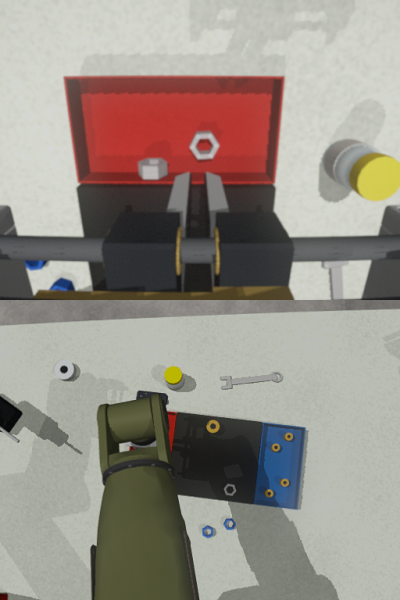

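Nut A lies flat in the tray (204,146), nut B stands on edge by the wall (152,169), and the bushing hasn't moved. Next is nut C.

>>> {"name": "move_arm", "arguments": {"moves": [[-0.04, -0.018, 0, 0], [-0.08, -0.036, 0, 0], [-0.12, -0.054, 0, 0], [-0.16, -0.072, 0, 0], [-0.2, -0.09, 0, 0], [-0.235, -0.107, 0, 0], [-0.248, -0.107, 0, 0], [-0.248, -0.107, 0, 0], [-0.248, -0.107, 0, 0]]}}

```text
clock: 9.65
eef_pos: [470.9, -95.0, 110.0]
eef_rot: [-3.141, -0.0, 1.423]
wrist_force: [-0.4, -0.6, -0.5]
finger_gap: 10.1
finger_force: 0.0
```

```bash
python3 - <<'E'
from cell import manip,viewer
import cv2,numpy as np
c=viewer.camera('wrist');cv2.imwrite('pics/w5.png',c['frame'])
s=manip.read_state();print(s['eef_pos'],s['eef_rot'])
E
```

```text
[470.97854758 -94.72240654 110.06881801] [-3.14106667e+00 -2.14070588e-04  1.42346153e+00]
```

View pics/w5.png

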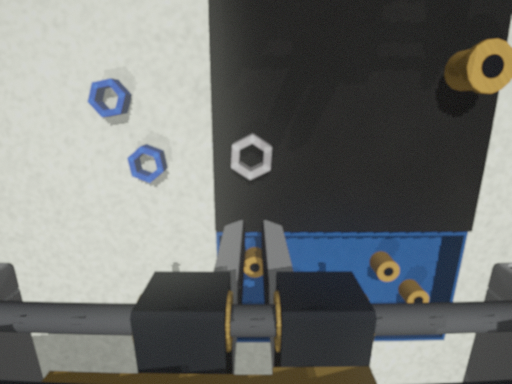

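Nut C at (251,157) is about 1 mm left of the finger centre, so I shift slightly and sweep.

>>> {"name": "move_arm", "arguments": {"moves": [[0, -0.001, 0.025, 0], [0, -0.001, 0.05, 0], [0, -0.001, 0.0645, 0], [0, -0.001, 0.0645, 0], [0.006, -0.001, 0.0645, 0], [0.012, -0.001, 0.0645, 0], [0.02, -0.001, 0.0645, 0], [0.03, -0.001, 0.0645, 0], [0.04, -0.001, 0.0645, 0], [0.05, -0.001, 0.0645, 0], [0.06, -0.001, 0.0645, 0], [0.07, -0.001, 0.0645, 0]]}}

```text
clock: 10.9
eef_pos: [480.0, -25.3, 46.0]
eef_rot: [3.142, 0.0, 1.423]
wrist_force: [-0.6, -0.6, 0.5]
finger_gap: 10.2
finger_force: 0.4
```

>>> {"name": "move_arm", "arguments": {"moves": [[0.01, 0, 0, 0], [0.02, 0, 0, 0], [0.03, 0, 0, 0], [0.04, 0, 0, 0], [0.05, 0, 0, 0], [0.06, 0, 0, 0], [0.07, 0, 0, 0], [0.08, 0, 0, 0], [0.09, 0, 0, 0], [0.1, 0, 0, 0], [0.11, 0, 0, 0], [0.12, 0, 0, 0]]}}

```text
clock: 12.1
eef_pos: [497.7, 93.3, 45.9]
eef_rot: [-3.142, -0.0, 1.423]
wrist_force: [-1.0, -0.8, 0.8]
finger_gap: 9.8
finger_force: 0.4
```

>>> {"name": "move_arm", "arguments": {"moves": [[0.01, 0, 0, 0], [0.02, 0, 0, 0], [0.03, 0, 0, 0], [0.04, 0, 0, 0], [0.05, 0, 0, 0], [0.058, 0, 0, 0], [0.058, 0, 0, 0], [0.058, 0, -0.03, 0], [0.058, 0, -0.065, 0], [0.058, 0, -0.1, 0], [0.058, 0, -0.13, 0], [0.058, 0, -0.13, 0]]}}

```text
clock: 13.3
eef_pos: [507.6, 150.0, 180.0]
eef_rot: [3.135, -0.002, 1.423]
wrist_force: [0.0, 0.2, -0.5]
finger_gap: 9.9
finger_force: 0.0
```

```bash
python3 - <<'E'
from cell import manip,viewer
import cv2,numpy as np
c=viewer.camera('wrist');d=viewer.camera('side');cv2.imwrite('pics/w6.png',cv2.resize(np.vstack([c['frame'],d['frame']]),(400,600),interpolation=cv2.INTER_AREA))
s=manip.read_state();print(s['eef_pos'],s['eef_rot'])
E
```

```text
[506.08561446 149.65380577 175.92326658] [ 3.14106779e+00 -1.58780733e-04  1.42257050e+00]
```

View pics/w6.png

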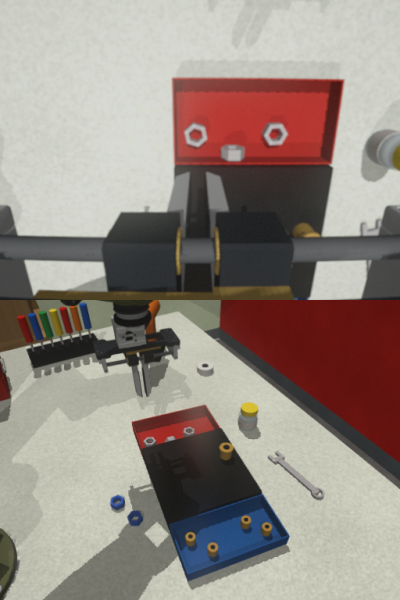

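All three nuts are in the red tray: wrist view (195,134), (275,134), and (232,153), the last on edge. The bushing, jar and wrench have not moved.

```bash
python3 -c "
from cell import manip
print(manip.sign_off())"
```

```text
the job is handed in; nothing more can be done
None
```

All three steel nuts were swept over the edge into the red tray, one resting on its edge, with the bushing, jar and wrench left where they were; the job was handed in at about 13 s of the 58 s allowed, and no verdict was returned.

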